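# Release the last swing bolt of a casting pot

## Task

Release the last closed fastening of the resin casting pot: back its wing nut off (anticlockwise seen from above) until it is clear of the lips of its slotted lug, swing the hinged bolt out of the slot, and press it firmly down into its spring clip until it lies fully on the rubber rest. Never force the bolt or nut against the lug, do not ram the bolt onto the rest, and leave the other things on the bench alone.

Things in the scene. Friction and masses are not known exactly. Their poses are not given: they have to be found in the camera images.
- pot: Grey steel casting pot, fixed to the bench, 244 mm across, 177 mm high to its aluminium lid's rim; fittings in the lid's middle reach 245 mm. Origin: centre of its underside; z up. The one closed fastening is on its -x side: lug, bolt and clip lie in the plane y = 0, and 'outward' is the pot's -x. The other three fastenings are already open, their bolts lying outward.
- lug: The closed fastening's fork on the lid, 34 mm wide, 12 mm thick. Origin: on its flat top (the nut's seat), on the bolt's axis, 140 mm from the pot's axis; axes as the pot's. Its slot, 12 mm wide, is open outward and ends 15.5 mm from the origin. Each tine ends in a lip 3 mm thick standing 3.5 mm above the seat, which keeps the nut in. It takes at most 10 N from the bolt or nut.
- swing_bolt: Steel eyebolt, shank 10 mm thick, 108 mm long, hinged on a level pin 72 mm below the lug's origin. Origin: on the pin; z along the shank to the free end (up when closed). Upright in the slot it has about 1 mm play all round. It swings outward by 1.57 rad until it lies level in the clip. Its stiff hinge (about 0.17 N m) holds it wherever it is left: it does not fall.
- clip: Spring clip that pinches the swung-down bolt. Origin: on the axis of the shank when home, 48 mm outward of the pin and level with it; axes as the pot's. Two sprung jaws with sloping faces, 10 mm long (outward), tops 11 mm above the origin. They grip from 6 mm above home; pushing the shank home takes 12 to 20 N at the clip, about 8 to 13 N pressed on the nut. Then it stays by itself.
- nut_grip (a point): On the brass wing nut's axis, 33 mm above its underside: where to pinch the wings. x along the wings, z along the bolt. Wings: a flat bar 12 mm thick; 44 mm long from 6 to 24 mm above the underside, with ears up to 42 mm above it and 30 mm out from the axis. Hub below: 26 mm across, 9 mm high. Seated, this point is 105 mm from the pin; the nut starts 0 to 0.6 rad from seated.
- nut_foot (a point): On the nut's axis, at its underside, axes as nut_grip's. Anticlockwise from above lifts the nut 12 mm a turn (1.9 mm per rad) against about 0.1 N m, up to a stop 5 rad from seated. It passes the lips once it is about 5.5 mm (3 rad) above the seat; below that the lips stop the bolt after 1 to 2 mm of outward travel.
- turned_cup_mid (a point): Bystander: turned wooden cup form, 60 mm across, 90 mm high. Its centre, 45 mm up.
- blank: Bystander: square wood blank 50 x 160 x 50 mm, lying. Origin: centre of its underside.
- finish_jar: Bystander: amber jar 68 mm across, 85 mm high. Origin: centre of its underside.
- mallet: Bystander: small hammer lying on the bench. Origin near its middle, on the bench.
- rest: Rubber pad just beyond the clip, on which the shank comes to lie. Origin: middle of its top, 63.5 mm outward of the pin and 5.5 mm below it; 11 mm (outward) by 18 mm. It takes at most 35 N.

How it is judged (in metres and radians):
On the way, in this order (a step that is already met when the one before it is completed fails the run):
1. the wing nut has been backed off by more than 3.3 mm from its seat with the bolt still upright in the slot (z of nut_grip in the frame of swing_bolt above 0.1083 m and angle between swing_bolt's own z axis and vertical below 0.2 rad), for 0.1 s.
2. the bolt is pressed home in its clip (angle between swing_bolt's own z axis and vertical above 1.53 rad), for 0.2 s.
At the end, for the whole second after the job is handed in: The bolt is swung out and pressed home in its clip, lying on the rest (within about 0.03 rad of level), still, and let go (angle between swing_bolt's own z axis and vertical above 1.53 rad and angular speed of swing_bolt below 0.1 rad/s and contact force between the fingers and swing_bolt below 0.05 N); the robot touches nothing.
It fails at once if the bolt or its nut is forced against the lug with more than 10 N (contact force between lug and swing_bolt above 10 N).
It fails at once if the bolt is rammed onto its rest with more than 35 N (contact force between rest and swing_bolt above 35 N).
It fails at once if a bystander is moved by more than 15 mm (distance of any of turned_cup_mid, blank, finish_jar, mallet from where it was at the start of the episode above 0.015 m).
It also fails if it takes over 72 s, if anything falls off the work surface, if the arm or the gripper's body presses on something with over 40 N, if the wrist force passes 120 N, or if a joint passes its speed limit or range.

## Robot

A 7-joint arm with a two-finger parallel gripper is mounted at the origin on the work surface. World frame = base frame: x ahead of the robot, y to its left, z up, the work surface at z = 0. Lengths are in m, angles in degrees, forces in N, time in s.
With the tool pointing down it reaches from about 0.425 to 0.95 m from the base axis. Payload 16.7 kg.
Tool frame: the origin (TCP) lies at the centre of the arm's flange, where the gripper is bolted on; the fingertips stand 199 mm ahead of it and the grasp point (between the pads) lies 180 mm ahead of it (env.nose_length is the distance from the TCP to the fingertips, in m); z points along the fingers, y is the line along which they close (so a half turn about z gives the same grasp; the last joint's range is limited). The gripper opens to 94 mm and grips with 3 to 60 N. Pads are 16 mm wide; open, the fingers measure 119 mm over their backs; the gripper's body (75 mm by 177 mm) begins 78 mm behind the grasp point.
Start: joints at [-80.587, 24.414, 4.234, 92.017, -1.954, 63.644, -3.845], TCP at [0.208, 0.642, 0.405] pointing down, gripper open.
Joint ranges: [-163.25, 163.25], [-28.42, 122.38], [-70.27, 78.77], [12.13, 141.07], [-58.53, 238.53], [9.26, 117.41], [-156.51, 156.51]. Speed limits (degrees/s): [108.29, 108.29, 136.94, 136.94, 172.46, 172.46, 172.46].

## Interface

Orientations are given as [roll, pitch, yaw] about the fixed x, y, z axes, in that order (R = Rz(yaw) Ry(pitch) Rx(roll)).
In Python, from rig import env gives the robot as it stands.
- The arm moves only by the tool jog_arm, never from a script. Its argument "moves" is a list of rows, each a list of 7 numbers: the shift along the tool's x, y, z in cm, then the turn, a rotation vector about the tool's x, y, z in degrees, then the opening, from -1 (shut) to 1 (fully open). A call has 1 to 20 rows; each row is the pose to reach, as a shift and turn from the pose commanded when the call began, along the tool's axes at that moment; what a row does not reach only later rows make up. A row lasts 1/10 s, in which the tool goes at most 50 mm and 8.59 degrees, less where a joint would pass 70% of its speed; a pose out of reach is approached as far as the arm can. A call with a gripper value outside its range is refused whole. The fingers move at their own pace and stop on an object; "newtons" is the grip in N (left out, the last holds). Time passes only in rows, so rows that repeat a pose let the fingers close. It gives the time, the measured TCP pose, the force, the opening and the grip force at its end, in the units of the state.
- env.get_obs(): the state, without advancing time (a new reading comes with each control period).
- env.read_camera(name): name is "side" or "top"; returns the picture (384x512x3 uint8, blue, green, red); there is no depth.
- env.camera_model(name): a dict with "fx", "fy", "cx", "cy" (pixels), "rvec" (rotation vector, rad) and "tvec" (3), from world to camera coordinates, as OpenCV has them. Camera axes: x right, y down, z forward; pixel columns grow to the right and rows downward; lengths in m; the calibration is good to about 2 mm. A picture is of the moment at which its call begins. camera_model takes no time and is no camera call.
- env.sign_off(): hands the job in; it is judged then, once.
The state is a dict: "time": time; "q": joint angles; "qvel": joint speeds; "tau": joint torques, N m; "tcp_pos": TCP position; "eef_rot": TCP orientation; "ft_force": force on the tool from outside, world axes, zero at the start; "moment": the same for the moment, N m; "width": finger opening in m; "grip_force": force on a finger pad.
Only numpy, scipy, OpenCV 4.12 (cv2) and the standard library are available. Lean on these libraries where they do the work, as an engineer would, in place of code of your own. Each camera call takes 0.05 s, during which the arm holds its last target. There are 200 camera calls.

## Working session

There is one attempt and no reset: what is moved stays moved. The work goes in short steps, Python scripts to look and compute and a tool call to move; the robot and the scene stay as the last step left them, time stands still between calls to the robot, and variables do not carry over. Pictures are saved under pics/ and viewed, at most 10 in all, crops included, and the job is handed in when it is done.

Besides the shell and the picture viewer there is one more tool, called after "Call:" as a command line: name --pt "numbers of a row" for each row, then --argument value for the rest. jog_arm: Moves the arm, as the interface text tells. Its arguments: {"type":"object","properties":{"moves":{"type":"array"},"newtons":{"type":"number"}},"required":["moves"]}

```bash
mkdir -p pics; ls; python3 - <<'E'
from rig import env
import cv2
for n in("side","top"):
    cv2.imwrite(f"pics/{n}0.png",cv2.resize(env.read_camera(n),None,fx=1.5,fy=1.5,interpolation=cv2.INTER_CUBIC)); print(n,env.camera_model(n))
print(env.get_obs())
E
```

```text
pics
side {'fx': 450.9115632160072, 'fy': 450.9115632160072, 'cx': 253.31681025160086, 'cy': 185.9232975187309, 'rvec': array([ 2.37565722, -0.35752559,  0.11703408]), 'tvec': array([-0.50795072,  0.20379363,  1.5588284 ])}
top {'fx': 408.90688857867985, 'fy': 408.90688857867985, 'cx': 253.95864020405355, 'cy': 190.53623218328053, 'rvec': array([ 2.04567734, -2.17828224,  0.22896941]), 'tvec': array([0.01278461, 0.54236934, 1.19265109])}
{'time': 0.1, 'q': array([-80.58716372,  24.44757299,   4.23187592,  92.047437  ,
        -1.95466741,  63.64676782,  -3.84454434]), 'qvel': array([ 0.01350715,  0.01308484,  0.01872068, -0.05420629, -0.01319521,
       -0.03336545, -0.01269221]), 'tau': array([ 7.89386249e-03, -9.37469745e+01,  3.67757387e+00, -4.55036008e+01,
       -4.84795764e-02,  1.68810028e-02,  9.50873300e-05]), 'tcp_pos': array([0.20830679, 0.64187662, 0.40403696]), 'eef_rot': array([-1.79930526e+02,  4.34941425e-03,  1.62018893e+02]), 'ft_force': array([-0.59843372, -0.59466535, -0.17975697]), 'moment': array([-0.0161262 , -0.04238572, -0.02630508]), 'grip_force': 0.0, 'width': 0.09418083092720526}
```

View pics/side0.png

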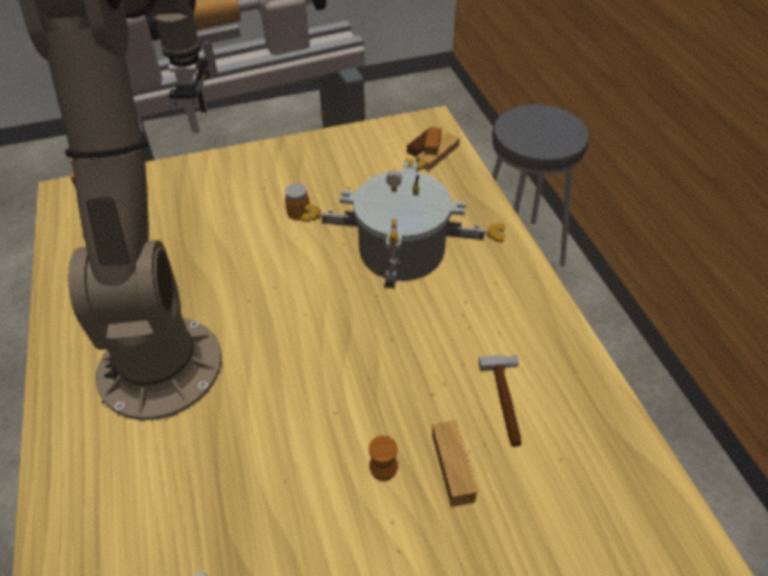

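View pics/top0.png

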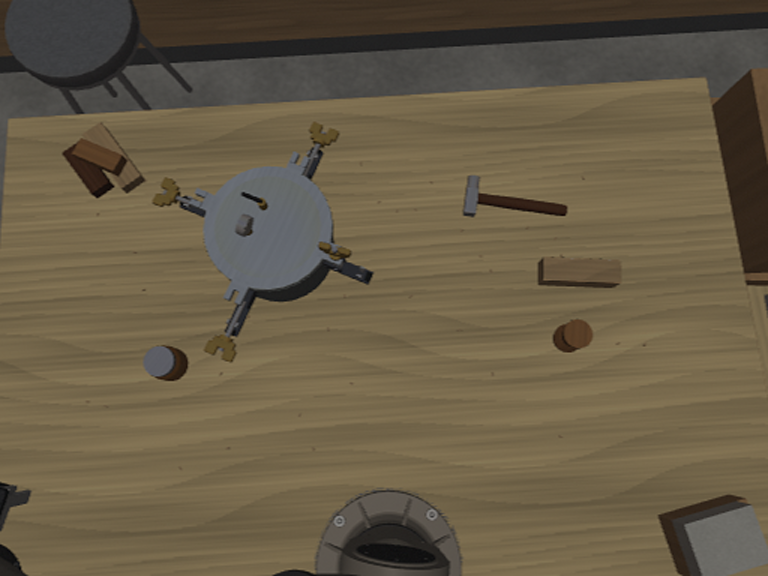

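The top view shows the pot at about (268,232), with its closed fastening at lower right (335,250) and the clip toward (365,275). In the side view the nut is near (393,230). The crops will show more.

```bash
python3 - <<'E'
from rig import env
import cv2,numpy as np
a=env.read_camera("side")[100:200,205:345]
b=env.read_camera("top")[150:200,200:260]
cv2.imwrite("pics/side1.png",cv2.resize(a,None,fx=5.7,fy=5.7,interpolation=cv2.INTER_CUBIC))
cv2.imwrite("pics/top1.png",cv2.resize(b,None,fx=12,fy=12,interpolation=cv2.INTER_CUBIC))
E
```

```text
(no output)
```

View pics/side1.png

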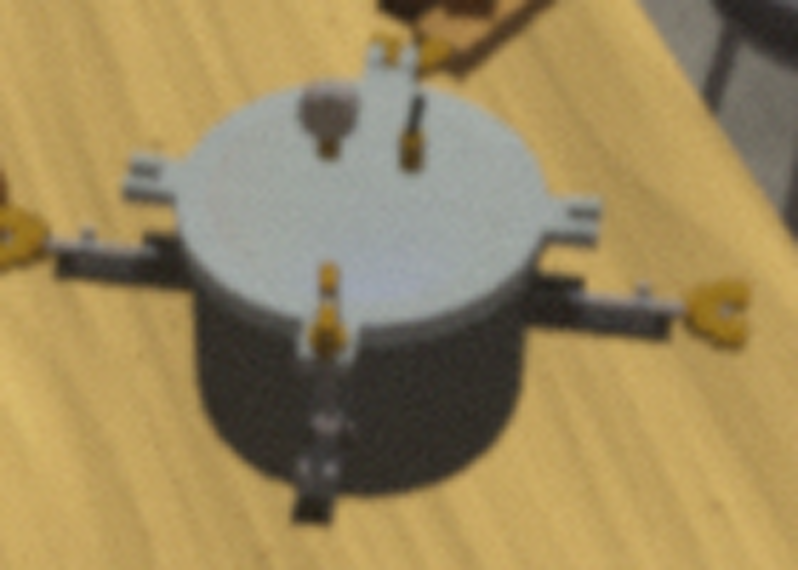

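View pics/top1.png

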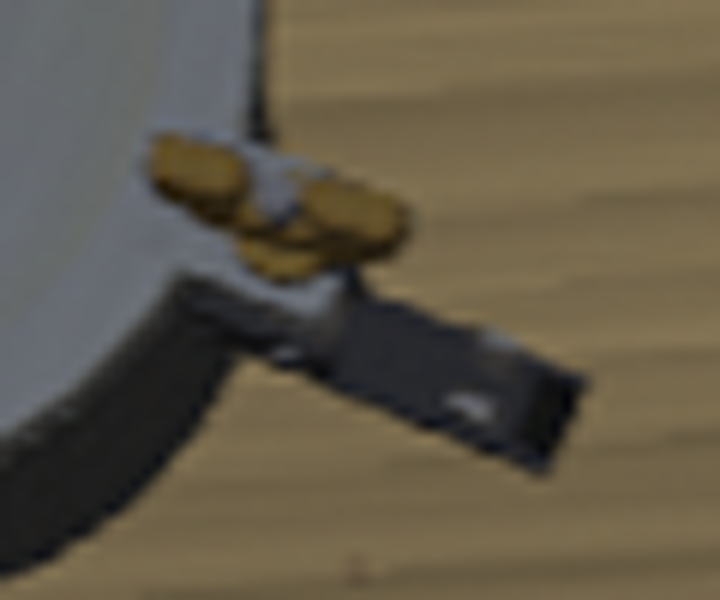

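The crops show the wing bar nearly radial. Ear ends are at (150,155) and (410,220) in the top crop, and the far ear top is at (328,264) in the side crop. The lid outline and lug tips are also readable, so I'll fit a pose model to them.

```bash
cat > h.py <<'E'
import numpy as np,cv2
from rig import env
C={n:env.camera_model(n) for n in("side","top")}
def proj(n,P):
    m=C[n];K=np.array([[m['fx'],0,m['cx']],[0,m['fy'],m['cy']],[0,0,1.]])
    return cv2.projectPoints(np.atleast_2d(np.array(P,float)),m['rvec'],m['tvec'],K,None)[0][:,0]
E
python3 - <<'E'
from h import *
from scipy.optimize import least_squares
S=lambda u,v:(u/5.7+205-.4,v/5.7+100-.4)
T=lambda u,v:(u/12+200-.46,v/12+150-.46)
F=lambda u,v:(u/1.5-.17,v/1.5-.17)
circ=[("side",S(176,195)),("side",S(549,195)),("side",S(290,90)),("side",S(450,95)),("side",S(230,290)),("side",S(500,280)),
 ("top",F(203,225)),("top",F(333,235)),("top",F(268,166)),("top",F(222,185)),("top",F(315,185)),("top",F(255,290))]
# lug tips: (side index k, sign of y)  left lug in side = +y or -y side
tips=[("side",S(125,195)),("side",S(130,160)),("side",S(601,203)),("side",S(598,242)),("side",S(300,357)),("side",S(354,357))]
def model(p):
    x,y,psi,zl,a,h=p
    R=lambda t:np.array([[np.cos(t),-np.sin(t)],[np.sin(t),np.cos(t)]])
    W=lambda px,py,z,t=0:[*(np.array([x,y])+R(psi+t)@[px,py]),z]
    r=[]
    th=np.linspace(0,2*np.pi,721)
    for n,o in circ:
        d=proj(n,np.c_[x+.122*np.cos(th),y+.122*np.sin(th),0*th+.177])-o
        r.append(np.sqrt((d**2).sum(1)).min())
    for (n,o) in tips:
        c=[W(-.1555,s*.017,zl+.0035,t) for t in(0,np.pi/2,-np.pi/2) for s in(1,-1)]
        d=proj(n,c)-o; r+=list(d[np.argmin((d**2).sum(1))])
    e=lambda s:W(-.14+s*.03*np.cos(a),s*.03*np.sin(a),zl+.042+h)
    r+=list(proj("top",e(1))[0]-T(152,155));r+=list(proj("top",e(-1))[0]-T(410,222));r+=list(proj("side",e(1))[0]-S(328,263))
    return np.array(r)
best=None
for psi in np.deg2rad(np.arange(0,360,15)):
    s=least_squares(lambda p:np.r_[model(p)/1,p[5]/.001*.3],[.78,.25,psi,.18,0,.001])
    if best is None or s.cost<best.cost:best=s
p=best.x;print(best.cost,p,np.rad2deg(p[[2,4]]));print(model(p).round(1))
x,y,psi=p[:3];u=-np.array([np.cos(psi),np.sin(psi)])
print("axis",np.array([x,y])+.14*u,"out",u,np.hypot(*(np.array([x,y])+.14*u)))
for n in C:print(n,proj(n,[[*(np.array([x,y])+.209*u),p[3]-.0775]]))
E
```

```text
5.746461298164026 [6.44830253e-01 1.86063865e-01 7.40160700e+00 1.75492591e-01
 1.30145636e-01 2.16359656e-04] [424.08084255   7.45679569]
[ 0.7  0.3  0.2  0.2  0.7  1.1  0.3  0.9  0.5  0.1  0.8  0.7 -1.  -0.6
 -0.1 -0.4  0.1 -0.2 -0.1 -1.  -0.6  0.6 -0.4  1.6 -0.2 -0.3 -0.2 -0.4
  0.1  0.5]
axis [0.5836359  0.06014623] out [-0.43710254 -0.89941168] 0.5867268777466651
side [[259.2615992  190.33464251]]
top [[247.19168498 184.3242328 ]]
```

Call:
jog_arm --pt "0 0 -5 0 0 0 1" --pt "0 0 -7.6 0 0 0 1" --pt "-53.7 -43.7 -7.6 0 0 90.5 0.2" --pt "-53.7 -43.7 -7.6 0 0 90.5 0.2" --pt "-53.7 -43.7 -7.6 0 0 90.5 0.2" --pt "-53.7 -43.7 -7.6 0 0 90.5 0.2" --pt "-53.7 -43.7 -7.6 0 0 90.5 0.2" --pt "-53.7 -43.7 -7.6 0 0 90.5 0.2" --pt "-53.7 -43.7 -7.6 0 0 90.5 0.2" --pt "-53.7 -43.7 -7.6 0 0 90.5 0.2" --pt "-53.7 -43.7 -7.6 0 0 90.5 0.2" --pt "-53.7 -43.7 -7.6 0 0 90.5 0.2" --pt "-53.7 -43.7 -7.6 0 0 90.5 0.2" --pt "-53.7 -43.7 -7.6 0 0 90.5 0.2" --pt "-53.7 -43.7 -7.6 0 0 90.5 0.2" --pt "-53.7 -43.7 -7.6 0 0 90.5 0.2" --pt "-53.7 -43.7 -7.6 0 0 90.5 0.2" --pt "-53.7 -43.7 -7.6 0 0 90.5 0.2" --pt "-53.7 -43.7 -7.6 0 0 90.5 0.2" --pt "-53.7 -43.7 -7.6 0 0 90.5 0.2" --newtons 3

```text
time: 2.2
tcp_pos: [0.5838, 0.0619, 0.4806]
eef_rot: [-180.0, -0.0, 71.6]
ft_force: [-0.2, 0.4, 0.4]
width: 0.0568
grip_force: 0.0
```

```bash
python3 - <<'E'
from h import *
o=env.get_obs();print(o['q'].round(1),o['tcp_pos'],o['eef_rot'])
t=o['tcp_pos']
for n,(r,c) in dict(side=(110,225),top=(130,190)).items():
    im=env.read_camera(n)
    u=proj(n,[t-[0,0,.199]])[0];print(n,u,((u-[c,r])*5.7))
    d=im[r:r+100,c:c+70]
    cv2.imwrite(f"pics/_{n}.png",cv2.resize(d,None,fx=5.7,fy=5.7,interpolation=cv2.INTER_CUBIC))
cv2.imwrite("pics/both2.png",np.hstack([cv2.imread("pics/_side.png"),cv2.imread("pics/_top.png")]))
E
```

```text
[-43.2  14.5  37.8 100.   -9.5  68.7 -21.2] [0.58379958 0.06189833 0.48064097] [-1.79975062e+02 -2.01683460e-02  7.16402637e+01]
side [261.91918206 137.72805603] [210.43933772 158.04991936]
top [220.15545991 158.06534527] [171.88612151 159.97246802]
```

View pics/both2.png

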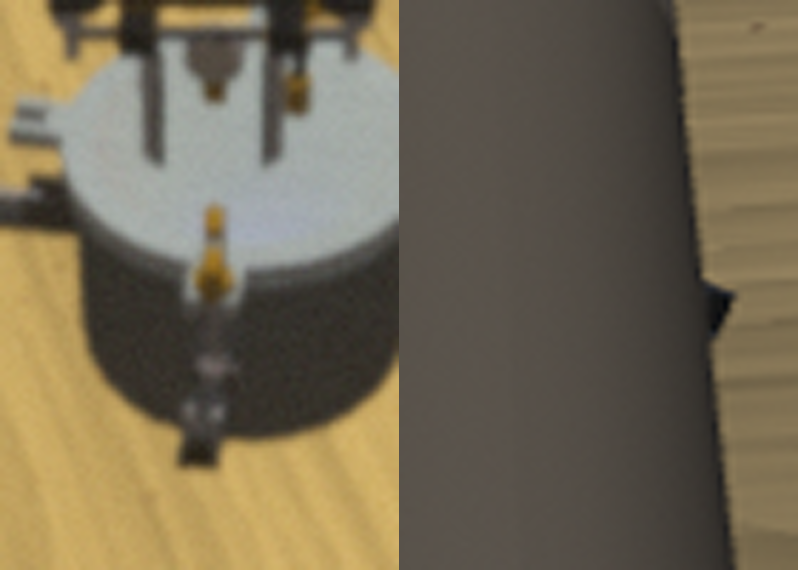

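Side view: the tips at (153,163) and (271,163) straddle the nut column at about (213,270), so it is well centred. I'll descend and pinch lightly.

Call:
jog_arm --pt "-0.17 0 4 0 0 0 0.2" --pt "-0.17 0 7 0 0 0 0" --pt "-0.17 0 8 0 0 0 0" --pt "-0.17 0 9 0 0 0 -0.3" --pt "-0.17 0 9 0 0 0 -0.5" --pt "-0.17 0 9 0 0 0 -0.6" --pt "-0.17 0 9 0 0 0 -0.7" --pt "-0.17 0 9 0 0 0 -0.8" --pt "-0.17 0 9 0 0 0 -0.9" --pt "-0.17 0 9 0 0 0 -1" --pt "-0.17 0 9 0 0 0 -1" --pt "-0.17 0 9 0 0 0 -1" --newtons 3

```text
time: 3.5
tcp_pos: [0.5838, 0.059, 0.3909]
eef_rot: [180.0, -0.0, 71.5]
ft_force: [0.1, -0.4, 5.1]
width: 0.0125
grip_force: 3.0
```

Call:
jog_arm --pt "0 0 0 0 0 0 -1" --pt "0 0 0 0 0 0 -1" --pt "0 0 -0.1 0 0 0 -1" --pt "0 0 -0.1 0 0 0 -1" --newtons 3

```text
time: 3.9
tcp_pos: [0.5835, 0.0591, 0.3913]
eef_rot: [-180.0, 0.0, 71.5]
ft_force: [-0.2, 1.6, -1.5]
width: 0.0125
grip_force: 3.0
```

Call:
jog_arm --pt "0 0 0 0 0 0 -1" --pt "0 0 0 0 0 0 -1" --pt "0 0 -0.013 0 0 -4 -1" --pt "0 0 -0.027 0 0 -8 -1" --pt "0 0 -0.04 0 0 -12 -1" --pt "0 0 -0.053 0 0 -16 -1" --pt "0 0 -0.067 0 0 -20 -1" --pt "0 0 -0.08 0 0 -24 -1" --pt "0 0 -0.08 0 0 -24 -1" --newtons 14

```text
time: 4.8
tcp_pos: [0.5837, 0.059, 0.3923]
eef_rot: [-180.0, -0.0, 95.6]
ft_force: [2.1, 1.2, -5.3]
width: 0.0121
grip_force: 14.0
```

```bash
python3 -c "
from rig import env
o=env.get_obs();print(o['q'].round(1),o['moment'],o['ft_force'],o['width'])"
```

```text
[-37.   18.6  31.1 105.8 -11.1  58.6   4.2] [ 0.36742593 -0.58228491 -0.06313715] [ 2.14347214  1.22989411 -5.32036091] 0.012052220302061498
```

Call:
jog_arm --pt "0.04 0.04 0.04 0 0 0 -1" --pt "0.04 0.04 0.02 0 0 -6 -1" --pt "0.04 0.04 0 0 0 -12 -1" --pt "0.04 0.04 -0.02 0 0 -18 -1" --pt "0.04 0.04 -0.04 0 0 -24 -1" --pt "0.04 0.04 -0.06 0 0 -30 -1" --pt "0.04 0.04 -0.08 0 0 -36 -1" --pt "0.04 0.04 -0.08 0 0 -36 -1" --newtons 14

```text
time: 5.6
tcp_pos: [0.5842, 0.0595, 0.3934]
eef_rot: [180.0, 0.0, 131.5]
ft_force: [2.8, 1.3, -3.5]
width: 0.0122
grip_force: 14.0
```

Call:
jog_arm --pt "-0.05 0.06 0.03 0 0 0 -1" --pt "-0.05 0.06 0.01 0 0 -6 -1" --pt "-0.05 0.06 -0.01 0 0 -12 -1" --pt "-0.05 0.06 -0.03 0 0 -18 -1" --pt "-0.05 0.06 -0.05 0 0 -24 -1" --pt "-0.05 0.06 -0.07 0 0 -30 -1" --pt "-0.05 0.06 -0.07 0 0 -30 -1" --newtons 14

```text
time: 6.3
tcp_pos: [0.585, 0.0596, 0.3942]
eef_rot: [180.0, 0.0, 161.5]
ft_force: [2.2, 3.6, 0.1]
width: 0.012
grip_force: 14.0
```

```bash
python3 -c "
from rig import env
o=env.get_obs();print(o['q'].round(1),o['moment'],o['ft_force'],o['width'])"
```

```text
[-27.   17.3  18.4 105.   -6.3  58.7  65.3] [ 0.98447457 -0.54385873 -0.0549835 ] [2.2320053  3.55388342 0.14778504] 0.011988895869613759
```

Call:
jog_arm --pt "0 0.08 0 0 0 0 -1" --pt "0 0.08 -0.02 0 0 -6 -1" --pt "0 0.08 -0.04 0 0 -12 -1" --pt "0 0.08 -0.06 0 0 -18 -1" --pt "0 0.08 -0.08 0 0 -24 -1" --pt "0 0.08 -0.1 0 0 -30 -1" --pt "0 0.08 -0.12 0 0 -36 -1" --pt "0 0.08 -0.12 0 0 -36 -1" --newtons 14

```text
time: 7.1
tcp_pos: [0.5852, 0.0604, 0.3954]
eef_rot: [180.0, 0.0, -162.6]
ft_force: [0.7, 3.4, 2.8]
width: 0.0118
grip_force: 14.0
```

Call:
jog_arm --pt "0 0.05 0 0 0 0 -0.6" --pt "0 0.05 0 0 0 0 -0.3" --pt "0 0.05 0 0 0 0 -0.2" --pt "0 0.05 -2 0 0 0 -0.2" --pt "0 0.05 -4 0 0 0 -0.2" --pt "0 0.05 -4 0 0 8 -0.2" --pt "0 0.05 -4 0 0 90 -0.2" --pt "0 0.05 -4 0 0 90 -0.2" --pt "0 0.05 -4 0 0 90 -0.2" --pt "0 0.05 -4 0 0 90 -0.2" --pt "0 0.05 -4 0 0 90 -0.2" --pt "0 0.05 -4 0 0 90 -0.2" --pt "0 0.05 -4 0 0 90 -0.2" --pt "0 0.05 -4 0 0 90 -0.2" --pt "0 0.05 -4 0 0 90 -0.2" --pt "0 0.05 -4 0 0 90 -0.2"

```text
time: 8.7
tcp_pos: [0.5848, 0.0606, 0.435]
eef_rot: [-180.0, 0.0, 107.1]
ft_force: [-0.2, -0.3, -0.4]
width: 0.0373
grip_force: 0.0
```

Call:
jog_arm --pt "0 0 0 0 0 90 -0.2" --pt "0 0 0 0 0 90 -0.2" --pt "0 0 0 0 0 90 -0.2" --pt "0 0 0 0 0 90 -0.2" --pt "0 0 0 0 0 90 -0.2" --pt "0 0 0 0 0 90 -0.2" --pt "0 0 0 0 0 90 -0.2" --pt "0 0 0 0 0 90 -0.2" --pt "0 0 0 0 0 90 -0.2" --pt "0 0 0 0 0 90 -0.2" --pt "0 0 0 0 0 90 -0.2" --pt "0 0 0 0 0 90 -0.2"

```text
time: 9.9
tcp_pos: [0.5848, 0.0607, 0.435]
eef_rot: [180.0, 0.0, 17.4]
ft_force: [0.4, 0.3, -0.5]
width: 0.0376
grip_force: 0.0
```

```bash
python3 -c "
from rig import env
import cv2
o=env.get_obs();print(o['q'].round(1),o['tcp_pos'],o['eef_rot'],o['moment'],o['ft_force'],o['width'])
cv2.imwrite('pics/s3.png',cv2.resize(env.read_camera('side')[110:210,215:315],None,fx=5.7,fy=5.7,interpolation=cv2.INTER_CUBIC))"
```

```text
[-47.   18.2  43.7 103.4 -13.9  63.9 -71.1] [0.58483674 0.06074297 0.43503429] [1.79979093e+02 3.04446276e-02 1.73809584e+01] [-0.04968964  0.20617015  0.00444651] [ 0.43902904  0.32313178 -0.50400394] 0.03763751984074161
```

View pics/s3.png

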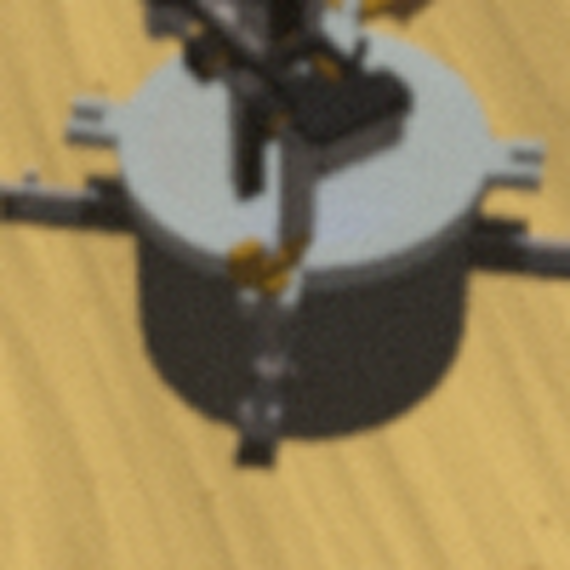

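Side view: the nut's wings are turned diagonal at (265,265), and the open fingers straddle them. I'll descend and regrip.

Call:
jog_arm --pt "0 0 2 0 0 0 -0.2" --pt "0 0 3.5 0 0 0 -0.2" --pt "0 0 3.95 0 0 0 -0.3" --pt "0 0 3.95 0 0 0 -0.6" --pt "0 0 3.95 0 0 0 -0.7" --pt "0 0 3.95 0 0 0 -0.8" --pt "0 0 3.95 0 0 0 -1" --pt "0 0 3.95 0 0 0 -1" --pt "0 0 3.95 0 0 0 -1" --newtons 3

```text
time: 10.85
tcp_pos: [0.5851, 0.0606, 0.3961]
eef_rot: [-180.0, -0.0, 17.5]
ft_force: [0.1, -0.5, 4.9]
width: 0.012
grip_force: 3.0
```

Call:
jog_arm --pt "0 0 0 0 0 0 -1" --pt "0 0 -0.02 0 0 -6 -1" --pt "0 0 -0.04 0 0 -12 -1" --pt "0 0 -0.06 0 0 -18 -1" --pt "0 0 -0.08 0 0 -24 -1" --pt "0 0 -0.1 0 0 -30 -1" --pt "0 0 -0.12 0 0 -36 -1" --pt "0 0 -0.12 0 0 -36 -1" --newtons 14

```text
time: 11.65
tcp_pos: [0.5851, 0.0609, 0.3973]
eef_rot: [180.0, -0.1, 53.7]
ft_force: [-0.8, 2.3, 5.9]
width: 0.012
grip_force: 14.0
```

Call:
jog_arm --pt "0.03 0 -0.04 0 0 0 -1" --pt "0.03 0 -0.06 0 0 -6 -1" --pt "0.03 0 -0.08 0 0 -12 -1" --pt "0.03 0 -0.1 0 0 -18 -1" --pt "0.03 0 -0.12 0 0 -24 -1" --pt "0.03 0 -0.14 0 0 -30 -1" --pt "0.03 0 -0.16 0 0 -36 -1" --pt "0.03 0 -0.18 0 0 -42 -1" --pt "0.03 0 -0.18 0 0 -42 -1"

```text
time: 12.55
tcp_pos: [0.5848, 0.0611, 0.3987]
eef_rot: [-179.9, -0.0, 95.6]
ft_force: [-4.5, 2.4, 6.5]
width: 0.0116
grip_force: 14.0
```

Call:
jog_arm --pt "0.03 -0.06 -0.04 0 0 0 -1" --pt "0.03 -0.06 -0.04 0 0 0 -1" --pt "0.03 -0.06 -0.06 0 0 -6 -1" --pt "0.03 -0.06 -0.08 0 0 -12 -1" --pt "0.03 -0.06 -0.1 0 0 -18 -1" --pt "0.03 -0.06 -0.12 0 0 -24 -1" --pt "0.03 -0.06 -0.12 0 0 -24 -1"

```text
time: 13.25
tcp_pos: [0.5841, 0.061, 0.3996]
eef_rot: [-179.9, -0.0, 119.6]
ft_force: [-5.0, 1.1, 2.3]
width: 0.0114
grip_force: 14.0
```

```bash
python3 -c "
from rig import env
o=env.get_obs();print(o['q'].round(1),o['moment'],o['ft_force'],o['width'])"
```

```text
[-29.7  17.2  21.4 104.8  -7.2  59.4  24.2] [0.42422174 1.2175413  0.03035294] [-4.9661225   1.11153796  2.27150566] 0.011388317856196211
```

Call:
jog_arm --pt "0 0 0 0 0 0 -0.6" --pt "0.03 -0.05 0 0 0 0 -0.5" --pt "0.03 -0.05 0 0 0 0 -0.5" --pt "0.03 -0.05 0 0 0 0 -0.8" --pt "0.03 -0.05 0 0 0 0 -1" --pt "0.03 -0.05 0 0 0 0 -1" --pt "0.03 -0.05 0 0 0 0 -1" --newtons 3

```text
time: 13.95
tcp_pos: [0.5839, 0.0611, 0.3999]
eef_rot: [-180.0, 0.0, 119.5]
ft_force: [-0.9, -0.1, 0.9]
width: 0.0117
grip_force: 3.0
```

Call:
jog_arm --pt "0 0 0 0 0 0 -1" --pt "0 0 -0.02 0 0 -6 -1" --pt "0 0 -0.04 0 0 -12 -1" --pt "0 0 -0.06 0 0 -18 -1" --pt "0 0 -0.06 0 0 -18 -1" --newtons 12

```text
time: 14.45
tcp_pos: [0.5838, 0.0609, 0.4005]
eef_rot: [-180.0, -0.0, 137.6]
ft_force: [-0.9, -0.8, 0.3]
width: 0.0119
grip_force: 12.0
```

Call:
jog_arm --pt "0 0 -0.02 0 0 -6 -1" --pt "0 0 -0.04 0 0 -11 -1" --pt "0 0 -0.05 0 0 -16 -1" --pt "0 0 -0.05 0 0 -16 -1"

```text
time: 14.85
tcp_pos: [0.5839, 0.061, 0.401]
eef_rot: [-180.0, -0.0, 153.4]
ft_force: [-1.6, -0.9, 1.9]
width: 0.0118
grip_force: 12.0
```

```bash
python3 -c "
from rig import env
o=env.get_obs();print(o['q'].round(1),o['moment'],o['ft_force'],o['width'])"
```

```text
[-24.8  16.7  15.4 104.5  -5.1  59.5  56. ] [-0.17596754  0.34171739 -0.0375308 ] [-1.58055598 -0.878087    1.88907332] 0.011848069643072466
```

Call:
jog_arm --pt "0 0 0 0 0 0 -0.6" --pt "0 0 0 0 0 0 -0.4" --pt "0 0 0 0 0 0 -0.4" --pt "0 0 -2.5 0 0 0 -0.4" --pt "0 0 -4.5 0 0 0 -0.4" --pt "0 2 -4.5 0 0 0 -1" --pt "0 3.2 -4.5 0 0 0 -1" --pt "0 3.2 -4.5 0 0 0 -1" --pt "0 3.2 -4.5 0 0 0 -1" --pt "0 3.2 -2 0 0 0 -1" --pt "0 3.2 -0.5 0 0 0 -1" --pt "0 3.2 0 0 0 0 -1" --pt "0 3.2 0 0 0 0 -1"

```text
time: 16.15
tcp_pos: [0.598, 0.0895, 0.4002]
eef_rot: [-179.9, -0.1, 153.5]
ft_force: [-0.4, -0.2, 0.2]
width: 0.0003
grip_force: 0.0
```

```bash
python3 - <<'E'
from h import *
o=env.get_obs();print(o['tcp_pos'],o['ft_force'],o['width'])
cv2.imwrite('pics/s4.png',cv2.resize(env.read_camera('side')[110:210,215:315],None,fx=5.7,fy=5.7,interpolation=cv2.INTER_CUBIC))
# path rel. to base pose (tip h=.202 when z=0): s=97
for d in range(0,91,6):
    t=np.deg2rad(d);s=97
    r=s*np.sin(t)-6*np.cos(t);h=s*np.cos(t)+6*np.sin(t)
    print(d,round(-(r-12.5)/10,2),round((202-103.5-h)/10,2))
E
```

```text
[0.59800563 0.08946917 0.40018659] [-0.42504448 -0.24384988  0.19043547] 0.00034373472044604256
0 1.85 0.15
6 0.83 0.14
12 -0.18 0.24
18 -1.18 0.44
24 -2.15 0.74
30 -3.08 1.15
36 -3.97 1.65
42 -4.79 2.24
48 -5.56 2.91
54 -6.24 3.66
60 -6.85 4.48
66 -7.37 5.36
72 -7.79 6.28
78 -8.11 7.25
84 -8.33 8.24
90 -8.45 9.25
```

View pics/s4.png

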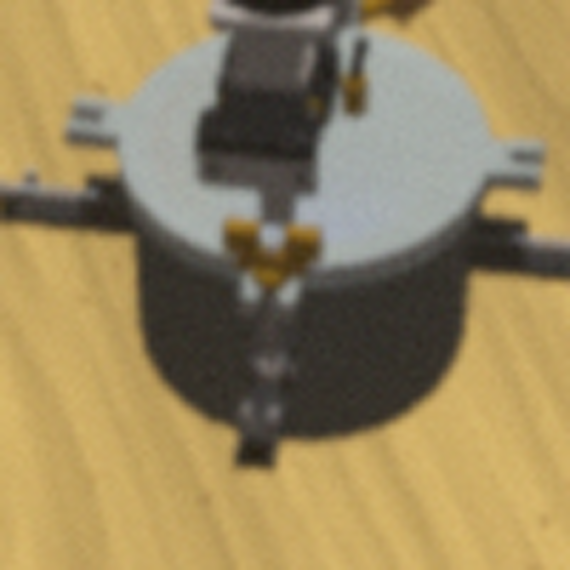

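Side view: the wings now lie crosswise at (270,250), with the closed fingers directly behind them. I'll push outward gently.

Call:
jog_arm --pt "0 -0.8 0 0 0 0 -1" --pt "0 -1.1 0 0 0 0 -1" --pt "0 -1.3 0 0 0 0 -1" --pt "0 -1.5 0 0 0 0 -1" --pt "0 -1.7 0 0 0 0 -1" --pt "0 -1.9 0 0 0 0 -1" --pt "0 -2.1 0 0 0 0 -1"

```text
time: 16.9
tcp_pos: [0.5888, 0.071, 0.4011]
eef_rot: [180.0, 0.0, 153.5]
ft_force: [0.5, 0.9, 1.9]
width: 0.0004
grip_force: 0.8
```

Call:
jog_arm --pt "0 -0.3 0 0 0 0 -1" --pt "0 -0.6 0 0 0 0 -1" --pt "0 -0.9 0 0 0 0 -1" --pt "0 -1.2 0.1 0 0 0 -1"

```text
time: 17.3
tcp_pos: [0.5833, 0.06, 0.4]
eef_rot: [-180.0, 0.0, 153.5]
ft_force: [0.9, 1.6, 1.3]
width: 0.0006
grip_force: 0.8
```

Call:
jog_arm --pt "0 -0.5 0.1 0 0 0 -1" --pt "0 -1.1 0.25 0 0 0 -1" --pt "0 -1.6 0.4 0 0 0 -1" --pt "0 -2.05 0.6 0 0 0 -1" --pt "0 -2.5 0.8 0 0 0 -1" --pt "0 -3 1 0 0 0 -1" --pt "0 -3.45 1.25 0 0 0 -1" --pt "0 -3.9 1.5 0 0 0 -1" --pt "0 -4.3 1.8 0 0 0 -1" --pt "0 -4.7 2.1 0 0 0 -1" --pt "0 -5.1 2.4 0 0 0 -1" --pt "0 -5.45 2.8 0 0 0 -1" --pt "0 -5.8 3.1 0 0 0 -1" --pt "0 -6.15 3.5 0 0 0 -1"

```text
time: 18.7
tcp_pos: [0.5557, 0.0031, 0.3653]
eef_rot: [-179.9, 0.0, 153.4]
ft_force: [-5.9, -10.4, 12.5]
width: 0.0004
grip_force: 9.6
```

```bash
python3 - <<'E'
from h import *
o=env.get_obs();print(o['tcp_pos'],o['ft_force'],o['width'])
cv2.imwrite('pics/s5.png',cv2.resize(env.read_camera('side')[110:210,215:315],None,fx=5.7,fy=5.7,interpolation=cv2.INTER_CUBIC))
E
```

```text
[0.55568495 0.00311961 0.36528328] [ -5.8788323  -10.43487539  12.54727184] 0.00040221225374698555
```

View pics/s5.png

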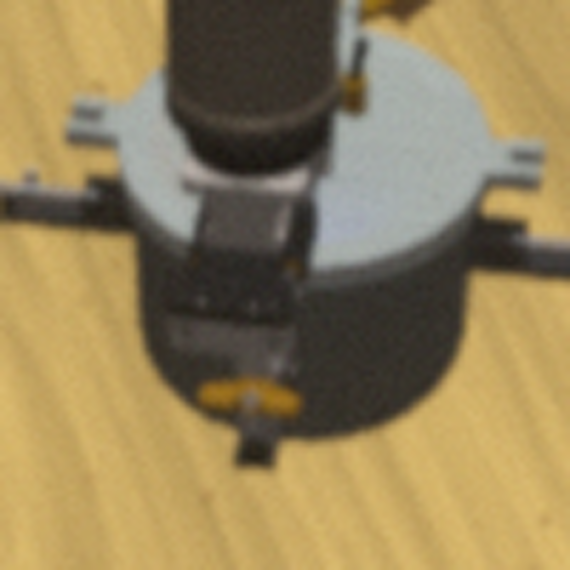

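The force pushes the tool outward and up, so the tip is wedged on the nut's hub edge. I'll back off upward and contact further out.

Call:
jog_arm --pt "0 -0.2 -0.5 0 0 0 -1" --pt "0 -0.6 -0.9 0 0 0 -1" --pt "0 -1.2 -0.8 0 0 0 -1" --pt "0 -1.5 -0.4 0 0 0 -1" --pt "0 -1.9 0.1 0 0 0 -1" --pt "0 -2.2 0.6 0 0 0 -1" --pt "0 -2.5 1.1 0 0 0 -1"

```text
time: 19.45
tcp_pos: [0.5447, -0.0174, 0.3533]
eef_rot: [-180.0, -0.0, 153.5]
ft_force: [-0.3, 0.2, 0.7]
width: 0.0002
grip_force: 0.4
```

Call:
jog_arm --pt "0 -0.25 0.5 0 0 0 -1" --pt "0 -0.5 1.1 0 0 0 -1" --pt "0 -0.7 1.6 0 0 0 -1" --pt "0 -0.85 2.2 0 0 0 -1" --pt "0 -0.85 2.2 0 0 0 -1"

```text
time: 19.95
tcp_pos: [0.5408, -0.0249, 0.3311]
eef_rot: [-180.0, -0.1, 153.5]
ft_force: [-0.0, -0.3, -0.3]
width: 0.0004
grip_force: 0.0
```

```bash
python3 - <<'E'
from h import *
o=env.get_obs();print(o['tcp_pos'],o['ft_force'],o['width'])
cv2.imwrite('pics/s6.png',cv2.resize(env.read_camera('side')[120:220,205:305],None,fx=5.7,fy=5.7,interpolation=cv2.INTER_CUBIC))
E
```

```text
[ 0.54080713 -0.02491984  0.33110185] [-0.03607863 -0.31955853 -0.29314362] 0.0004474911786596724
```

View pics/s6.png

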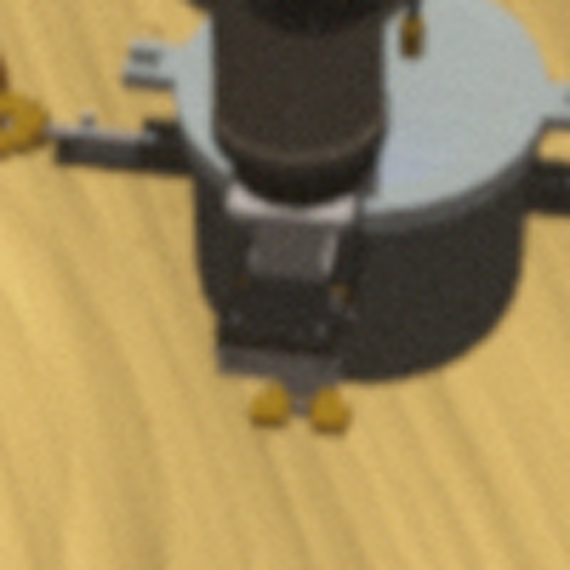

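The ears point outward, nearly level, at (300,408) just under the fingertips. I'll go on pressing down in small steps.

Call:
jog_arm --pt "0 -0.1 0.3 0 0 0 -1" --pt "0 -0.2 0.6 0 0 0 -1" --pt "0 -0.25 0.9 0 0 0 -1" --pt "0 -0.3 1.2 0 0 0 -1" --pt "0 -0.3 1.2 0 0 0 -1"

```text
time: 20.5
tcp_pos: [0.5398, -0.0275, 0.3199]
eef_rot: [180.0, 0.0, 153.5]
ft_force: [-1.1, 0.7, 3.6]
width: 0.0005
grip_force: 1.4
```

Call:
jog_arm --pt "0 0 0.1 0 0 0 -1" --pt "0 0 0.2 0 0 0 -1" --pt "0 0 0.3 0 0 0 -1" --pt "0 0 0.4 0 0 0 -1" --pt "0 0 0.5 0 0 0 -1"

```text
time: 21.0
tcp_pos: [0.5399, -0.0279, 0.3154]
eef_rot: [-180.0, 0.0, 153.5]
ft_force: [-1.7, -1.8, 10.1]
width: 0.0008
grip_force: 4.9
```

Call:
jog_arm --pt "0 0 0.1 0 0 0 -1" --pt "0 0 0.2 0 0 0 -1" --pt "0 0 0.3 0 0 0 -1"

```text
time: 21.3
tcp_pos: [0.5398, -0.0281, 0.3124]
eef_rot: [-180.0, 0.0, 153.5]
ft_force: [-2.4, -3.7, 12.0]
width: 0.0007
grip_force: 6.0
```

Call:
jog_arm --pt "0 0 0.05 0 0 0 -1" --pt "0 0 0.1 0 0 0 -1" --pt "0 0 0.15 0 0 0 -1" --pt "0 0 0.15 0 0 0 -1"

```text
time: 21.7
tcp_pos: [0.5398, -0.0282, 0.3109]
eef_rot: [-180.0, 0.0, 153.5]
ft_force: [-2.5, -3.5, 10.3]
width: 0.0007
grip_force: 5.7
```

Call:
jog_arm --pt "0 0 0.05 0 0 0 -1" --pt "0 0 0.1 0 0 0 -1" --pt "0 0 0.1 0 0 0 -1"

```text
time: 22.0
tcp_pos: [0.5398, -0.0282, 0.3098]
eef_rot: [-180.0, 0.0, 153.5]
ft_force: [-2.3, -4.4, 9.6]
width: 0.0008
grip_force: 4.7
```

Call:
jog_arm --pt "0 0 0.05 0 0 0 -1" --pt "0 0 0.1 0 0 0 -1" --pt "0 0 0.1 0 0 0 -1"

```text
time: 22.3
tcp_pos: [0.5398, -0.0283, 0.309]
eef_rot: [-180.0, 0.0, 153.5]
ft_force: [-3.1, -4.2, 13.1]
width: 0.0006
grip_force: 6.5
```

Call:
jog_arm --pt "0 0 0.04 0 0 0 -1" --pt "0 0 0.04 0 0 0 -1"

```text
time: 22.5
tcp_pos: [0.5398, -0.0283, 0.3087]
eef_rot: [-180.0, 0.0, 153.5]
ft_force: [-4.6, -3.9, 14.6]
width: 0.0002
grip_force: 7.7
```

Call:
jog_arm --pt "0 0 0.05 0 0 0 -1" --pt "0 0 0.05 0 0 0 -1"

```text
time: 22.7
tcp_pos: [0.5399, -0.0284, 0.3084]
eef_rot: [-180.0, 0.1, 153.5]
ft_force: [-6.1, -4.8, 20.1]
width: 0.0005
grip_force: 9.9
```

```bash
python3 - <<'E'
from h import *
o=env.get_obs();print(o['tcp_pos'],o['ft_force'],o['moment'])
cv2.imwrite('pics/s7.png',cv2.resize(env.read_camera('side')[150:220,225:305],None,fx=7.5,fy=7.5,interpolation=cv2.INTER_CUBIC))
E
```

```text
[ 0.53986325 -0.02836639  0.30843473] [-6.0609084  -4.7632266  20.07441222] [-1.08409317  1.36694302  0.02987441]
```

The force is now rising steeply, at the predicted height: it's on the rest. Now I'll retreat straight up.

Call:
jog_arm --pt "0 0 -0.2 0 0 0 -1" --pt "0 0 -1 0 0 0 -1" --pt "0 0 -4 0 0 0 -1" --pt "0 0 -8 0 0 0 -1" --pt "0 0 -12 0 0 0 -1" --pt "0 0 -16 0 0 0 -1" --pt "0 10 -20 0 0 0 -1" --pt "0 22 -20 0 0 0 -1" --pt "0 22 -20 0 0 0 -1" --pt "0 22 -20 0 0 0 -1" --pt "0 22 -20 0 0 0 -1" --pt "0 22 -20 0 0 0 -1" --pt "0 22 -20 0 0 0 -1"

```text
time: 24.05
tcp_pos: [0.6378, 0.1697, 0.5073]
eef_rot: [-179.9, -0.0, 153.6]
ft_force: [-0.9, -0.8, -0.4]
width: 0.0004
grip_force: 0.0
```

```bash
python3 - <<'E'
from h import *
print(env.get_obs()['tcp_pos'],env.get_obs()['ft_force'])
a=cv2.resize(env.read_camera('side')[100:200,205:335],(780,600),interpolation=cv2.INTER_CUBIC)
cv2.imwrite('pics/s8.png',a)
ax=np.array([.5836,.0601]);u=np.array([-.437,-.899])
for d in(90,87,84):
    t=np.deg2rad(d);print(d,(proj('side',[[*(ax+u*.122*np.sin(t)),.1035+.122*np.cos(t)]])-[205,100])*6)
E
```

```text
[0.63780161 0.16965208 0.50726563] [-0.87467594 -0.78850505 -0.35503239]
90 [[311.527829   603.74372258]]
87 [[311.45799642 596.22573323]]
84 [[311.47845903 588.24447281]]
```

View pics/s8.png

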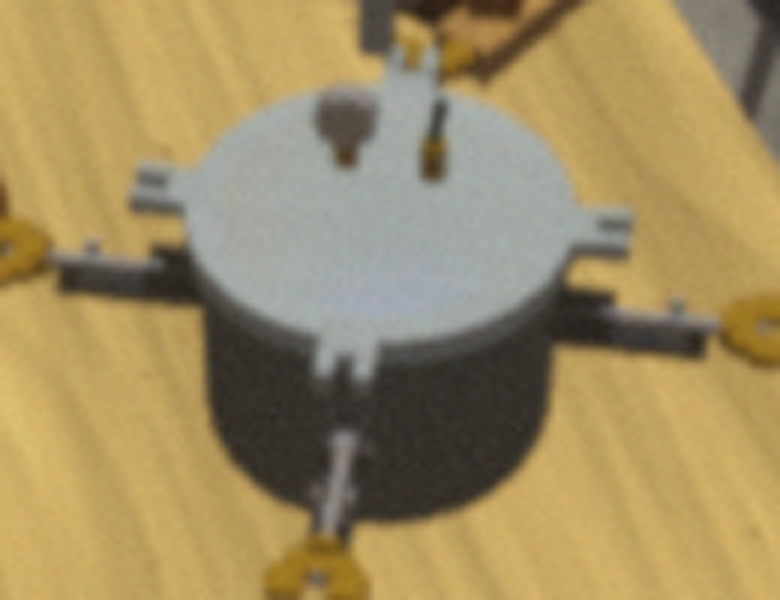

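The view shows the empty slot at (345,365), the bolt lying in its clip at (340,480), and the nut outward at (318,580). The arm is clear of everything, so I'll hand the job in.

```bash
python3 -c "
from rig import env
print(env.sign_off())"
```

```text
the job is handed in; nothing more can be done
None
```

I backed the nut off about 262°, swung the bolt out of the slot and pressed it into its clip with 20 N. At that point the force rose steeply at the height expected for the rest. The arm was clear, and I handed the job in at about 24 s. The hand-in gave no verdict, and I did not measure the bolt's angle after letting go.

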